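Click the filter selector to its sixth station and open the lamp shutter

ROBOT

A 6-joint arm with a two-finger parallel gripper is mounted at the origin on the work surface. World frame = base frame: x ahead of the robot, y to its left, z up, the work surface at z = 0. Lengths are in mm, angles in degrees, forces in N, time in s.
With the tool pointing down it reaches from about 300 to 850 mm from the base axis. Payload 4.2 kg.
Tool frame: the origin (TCP) lies at the very end of the fingers, on their centre line; the grasp point (between the pads) lies 19 mm behind it (r.grasp_offset is the distance from the TCP to the grasp point, in mm); x points along the fingers, y is the direction in which the jaws open and shut, and the axes are right-handed (so a half turn about x gives the same grasp; the last joint's range is limited). The gripper opens to 91 mm and grips with 3 to 60 N. Pads are 32 mm wide; open, the fingers measure 118 mm over their backs; the gripper's body (76 mm by 178 mm) begins 60 mm behind the grasp point.
Start: joints at [65.546, 18.312, 89.639, -0, 72.044, -1.146], TCP at [227.516, 528.092, 193.776] pointing down, gripper open.
Joint ranges: [-177.97, 177.97], [-48.28, 115.42], [12.27, 149.76], [-77.06, 257.06], [2.81, 150.46], [-146.56, 146.56]. Speed limits (degrees/s): [147.25, 147.25, 180, 180, 180, 180].

INTERFACE

Orientations are given as a 3x3 rotation matrix whose columns are the frame's x, y, z axes.
In Python, from plant import r, cams, finish_job, spotter gives the robot as it stands.
- The arm moves only by the tool jog_arm, never from a script. Its argument "rows" is a list of rows, each an object with "travel": the shift along the tool's x, y, z in cm, a list of three; "dr": the turn, a rotation vector about the tool's x, y, z in rad, a list of three; "hand": the opening, from -1 (shut) to 1 (fully open). In form: [{"travel": [tx, ty, tz], "dr": [ax, ay, az], "hand": hand}, ...]. A call has 1 to 12 rows; each row shifts and turns the commanded pose from where the row before left it, along the tool's axes as they then stand; what a row does not reach is not made up. A row lasts 1/12 s, in which the tool goes at most 41.7 mm and 7.16 degrees, less where a joint would pass 70% of its speed; a pose out of reach is approached as far as the arm can. A call is refused whole if a number of a shift passes 4.17 or a number of a turn 0.125, either way. A call with a gripper value outside its range is refused whole. The fingers move at their own pace and stop on an object; "newtons" is the grip in N (left out, the last holds). Time passes only in rows, so rows that do not move let the fingers close. It gives the time, the measured TCP pose, the force and the opening at its end, in the units of the state.
- r.get_obs(): the state, without advancing time (a new reading comes with each control period).
- cams.capture(name): name is "side" or "top" or "wrist"; returns (picture, depth): 420x560x3 uint8, red, green, blue; 420x560 float32, mm along the optical axis (not along the pixel's ray), 0 where there is no reading.
- cams.camera_model(name): a dict with "intrinsics" (3x3 intrinsics, pixels), "R" (3x3) and "t" (3): a world point X has camera coordinates R X + t; the wrist camera has in their place "T_tool_cam" (4x4, takes a point from camera to tool coordinates, whose origin is the TCP and whose axes are the tool frame's). Camera axes: x right, y down, z forward; pixel columns grow to the right and rows downward; lengths in mm; the calibration is good to about 2 mm. A picture is of the moment at which its call begins: read the wrist's pose just before it. camera_model takes no time and is no camera call.
- finish_job(): hands the job in, once; it reports no verdict.
Trained networks look in the newest picture that a camera, given by its name, has taken for a name from the list of things; names that differ only in an ending like _2 or _b are one class to them, and where a whole thing is asked for, a point or a joint stands for the part that bears it (a point fixed in the world has none). Each returns a list of dicts, best first, with "score" (0 to 1); they miss things now and then, are a little off and sometimes report something else, mostly with a low value. They report only what shows in the picture. A call takes as long as a camera call.
- spotter.find_in(camera, label): "box" ([left, top, right, bottom] as shares, 0 to 1, of the picture: columns of its width, rows of its height, round what is visible of it).
The state is a dict: "t": time; "qpos": joint angles; "dq": joint speeds; "tau": joint torques, N m; "eef_pos": TCP position; "tool_rot": TCP orientation; "contact_force": force on the tool from outside, world axes, zero at the start; "wrist_torque": the same for the moment, N m; "width": finger opening in mm.
Only numpy, scipy, OpenCV 4.12 (cv2) and the standard library are available. Lean on these libraries where they do the work, as an engineer would, in place of code of your own. Each camera call takes 0.05 s, during which the arm holds its last target. There are 200 camera calls.

TASK

With the fingertips only, push the pointer of the microscope's filter selector round clockwise, click by click, until it rests in the sixth of its eight stations (the first is the one at the anticlockwise end). Then press the larger of the two round buttons fully down and let it go, so that the shutter opens on that filter. Do not press a button before the filter is set, leave the smaller button alone, do not lift the box or shove it along, and leave the loose things where they stand.

Things in the scene. Friction and masses are not known exactly. Their poses are not given: they have to be found in the camera images.
- console: the filter controller: a loose white box of about 3 kg standing on the table on a slightly smaller black foot, 200 mm (its x) by 300 mm (its y) by 60 mm tall, with a flat top. Origin at the centre of its underside; its x axis points away from the robot at yaw 0, z up. On its top: the selector in the half towards its +y, the two buttons in the half towards its -y. It stays put under moderate pushes but can slide.
- dial_axis (a point): point on the selector's vertical axis of rotation at the level of the console's top (60 mm above the table), with the console's axes. Around it, 62 mm out, eight small dots on the console's top mark the stations, 30 degrees apart, with a short radial bar 23 degrees beyond the first and the last one. Station 1 lies 105 degrees anticlockwise (seen from above) from the console's +x axis, station 6 lies 45 degrees clockwise from it, station 8 lies 105 degrees clockwise from it.
- selector (a joint): rotation of the selector: 0 in station 1, growing clockwise seen from above by 0.5236 rad a station, so station 6 is 2.618; stopped at 0 and at 3.665 (station 8). The pointer's direction is 105 degrees minus this angle, measured anticlockwise from the console's +x axis. Sprung detents: it takes about 0.12 N m (some 3 N at 42 mm from the axis) to leave a station, and past the halfway point between two stations it snaps on into the next by itself and rests there.
- pointer_tip (a point): outer end of the pointer at its top, on its centre line, 52 mm from the axis and 40 mm above the console's top. The selector is black: a round dial 72 mm across whose flat face is 12 mm above the console's top, and on it an upright fin, the pointer, 12 mm thick and 28 mm tall, that runs from 12 mm behind the axis to 52 mm out on one side only; a white line marks its top. A fingertip between 12 and 40 mm above the console's top, beside the fin, pushes on its flank.
- shutter_top (a point): centre of the top of the larger button (the shutter): a grey cap 30 mm across in a black collar 46 mm across; the top is 82 mm above the table, the collar's 72 mm. It lies at x -30 mm, y -100 mm of the console. This point goes down with the cap.
- shutter (a joint): travel of the larger button: 0 up, 0.006 m fully down; sprung, about 5 N when fully down, comes up again when let go
- aux_top (a point): centre of the top of the smaller button, not to be pressed: a grey cap 16 mm across in a black collar 32 mm across, as high as the other, at x 55 mm, y -100 mm of the console
- aux (a joint): travel of the smaller button: 0 up, 0.006 m fully down
- objective: bare steel microscope objective standing on the console's top, 30 mm across, 44 mm tall; origin at its underside. To be left alone.
- lens_cap: black lens cap lying on the console's top, 28 mm across, 12 mm tall; origin at its underside. To be left alone.
- oil_bottle: small amber bottle on the table to the left of the console, 28 mm across, 65 mm tall; origin at its underside. To be left alone.
- filter_cube: black 36 mm cube with round windows, on the table to the right of the console; origin at its underside. To be left alone.
- hex_driver: black-handled driver, 170 mm long, lying on the table beyond the console; origin under its middle. To be left alone.
- slide_box: white closed box 85 x 100 x 35 mm, on the table well to the left; origin at its underside. To be left alone.
- dish_stack: stack of three clear dishes, 58 mm across, 41 mm tall, on the table well to the right; origin at its underside. To be left alone.

How it is judged:
By the outcome, as a careful person would: the job done as asked, in the order asked, and still so for the second after the job is handed in, with the robot touching nothing.
It also fails if it takes over 61 s, if anything falls off the work surface, if the arm or the gripper's body presses on something with over 40 N, if the wrist force passes 120 N, or if a joint passes its speed limit or range.

## Working session

There is one attempt and no reset: what is moved stays moved. The work goes in short steps, Python scripts to look and compute and a tool call to move; the robot and the scene stay as the last step left them, time stands still between calls to the robot, and variables do not carry over. Pictures are saved under pics/ and viewed, about 8 in all and at most 12, crops included, and the job is handed in when it is done.

Besides the shell and the picture viewer there is one more tool, called after ">>>" in YAML: its name, and indented under it one key for each argument. jog_arm: Moves the arm, as the interface text tells. Its arguments: {"type":"object","properties":{"rows":{"type":"array"},"newtons":{"type":"number"}},"required":["rows"]}

```bash
mkdir -p pics; ls
python3 - <<'E'
from plant import r,cams
import cv2,numpy as np
o=r.get_obs();print(o['t'],o['eef_pos'],np.round(o['tool_rot'],3).tolist(),o['contact_force'],o['width'])
for n in ('top','side'):
    p,d=cams.capture(n);np.savez('pics/'+n,p=p,d=d)
    cv2.imwrite(f'pics/{n}.png',p[:,:,::-1]);m=cams.camera_model(n);print(n,{k:np.round(np.array(v),3).tolist() for k,v in m.items()})
E
```

```text
pics
0.0 [227.29192966 527.58151321 192.91860689] [[-0.001, 0.396, 0.918], [-0.002, 0.918, -0.396], [-1.0, -0.002, -0.0]] [-0.87431417  1.00191362 -0.75648255] 91.40477686244715
top {'intrinsics': [[510.021, 0.0, 281.512], [0.0, 510.021, 208.23], [0.0, 0.0, 1.0]], 'R': [[0.008, -1.0, -0.0], [-0.98, -0.008, -0.201], [0.201, 0.002, -0.98]], 't': [-11.28, 570.141, 1288.654]}
side {'intrinsics': [[527.221, 0.0, 273.086], [0.0, 527.221, 211.68], [0.0, 0.0, 1.0]], 'R': [[0.994, -0.108, 0.005], [-0.071, -0.691, -0.72], [0.081, 0.715, -0.694]], 't': [-558.813, 95.435, 1550.767]}
```

View pics/top.png

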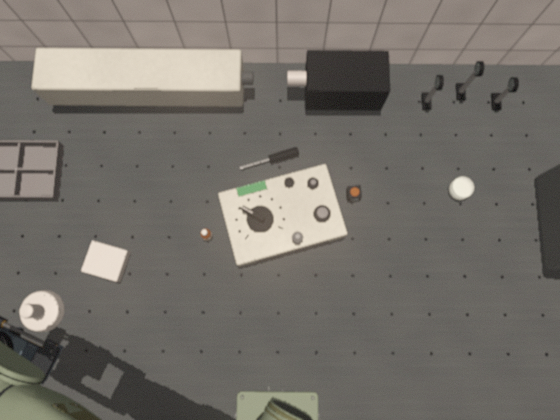

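View pics/side.png

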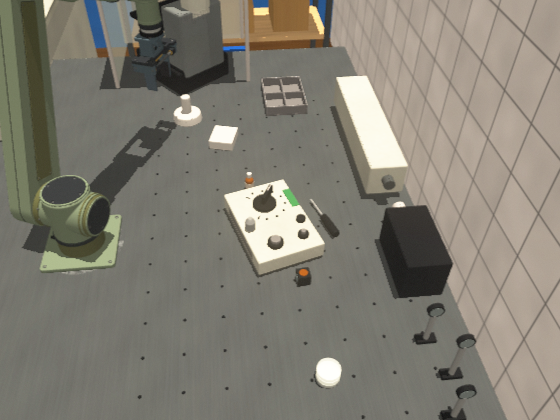

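The top view shows the console centred near (283,214), with the dial at (260,219) and its pointer towards (242,207). The shutter is at (322,213), aux at (313,183), the objective at (297,238) and the lens cap at (289,182). Next I'll fit the console pose.

```bash
cat > h.py <<'E'
import numpy as np,cv2
from plant import r,cams
def model(n):
    m=cams.camera_model(n);K=np.array(m['intrinsics'])
    if n=='wrist':
        o=r.get_obs();T=np.eye(4);T[:3,:3]=o['tool_rot'];T[:3,3]=o['eef_pos']
        W=np.linalg.inv(T@np.array(m['T_tool_cam']));return K,W[:3,:3],W[:3,3]
    return K,np.array(m['R']),np.array(m['t'])
def ray(M,u,v,z):
    K,R,t=M;d=R.T@np.linalg.inv(K)@[u,v,1];c=-R.T@t
    return c+d*(z-c[2])/d[2]
def proj(M,X):
    K,R,t=M;p=K@(R@np.array(X,float)+t);return p[:2]/p[2]
def con(P,yaw,x,y,z):
    c,s=np.cos(yaw),np.sin(yaw);return np.array([P[0]+c*x-s*y,P[1]+s*x+c*y,z])
E
python3 - <<'E'
from h import *
f=np.load('pics/top.npz');p=f['p'];M=model('top')
g=p.min(axis=2).copy();mask=(g>140).astype(np.uint8);mask[:150]=0;mask[275:]=0;mask[:,:213]=0;mask[:,352:]=0
mask=cv2.morphologyEx(mask,cv2.MORPH_CLOSE,np.ones((3,3)))
n,l,s,c=cv2.connectedComponentsWithStats(mask);k=1+np.argmax(s[1:,4]);ys,xs=np.where(l==k)
W=np.array([ray(M,u,v,60)[:2] for u,v in zip(xs,ys)],np.float32)
print(cv2.minAreaRect(W),cv2.boxPoints(cv2.minAreaRect(W)))
for nm,u,v,z in [('dial',260,219,72),('tip',241,207,100),('shut',322,213,82),('aux',313,183,82),('obj',297,237,104),('cap',289,182,72)]:
    print(nm,ray(M,u,v,z).round(0))
m=cams.camera_model('wrist');print(np.round(m['T_tool_cam'],2),m['intrinsics'])
E
```

```text
((557.0750732421875, -7.390380859375), (200.6770782470703, 299.8778381347656), 16.169193267822266) [[ 418.95135   108.67574 ]
 [ 502.45978  -179.34    ]
 [ 695.1988   -123.456505]
 [ 611.69037   164.55923 ]]
dial [538.  49.  72.]
tip [564.  97. 100.]
shut [ 554. -111.   82.]
aux [633. -88.  82.]
obj [487. -46. 104.]
cap [638. -26.  72.]
[[   0.     -0.25    0.97 -192.13]
 [   1.      0.     -0.     -0.98]
 [  -0.      0.97    0.25  -71.1 ]
 [   0.      0.      0.      1.  ]] [[310.44769241   0.         277.55984374]
 [  0.         310.44769241 209.25610923]
 [  0.           0.           1.        ]]
```

>>> jog_arm:
  rows:
    - {"travel":[0,-1.7,2.7],"dr":[0,0,0],"hand":-1}
    - {"travel":[0,-1.7,2.7],"dr":[0,0,0],"hand":-1}
    - {"travel":[0,-1.7,2.7],"dr":[0,0,0],"hand":-1}
    - {"travel":[0,-1.7,2.7],"dr":[0,0,0],"hand":-1}
    - {"travel":[0,-1.7,2.7],"dr":[0,0,0],"hand":-1}
    - {"travel":[0,-1.7,2.7],"dr":[0,0,0],"hand":-1}
    - {"travel":[0,-1.7,2.7],"dr":[0,0,0],"hand":-1}
    - {"travel":[0,-1.7,2.7],"dr":[0,0,0],"hand":-1}
    - {"travel":[0,-1.7,2.7],"dr":[0,0,0],"hand":-1}
    - {"travel":[0,-1.7,2.7],"dr":[0,0,0],"hand":-1}
    - {"travel":[0,-1.7,2.7],"dr":[0,0,0],"hand":-1}
    - {"travel":[0,-1.7,2.7],"dr":[0,0,0],"hand":-1}
  newtons: 20

```text
t: 1.1
eef_pos: [444.7, 211.0, 193.5]
tool_rot: [[-0.001, 0.396, 0.918], [-0.0, 0.918, -0.396], [-1.0, -0.0, -0.0]]
contact_force: [-0.4, -0.4, 0.1]
width: 13.7
```

>>> jog_arm:
  rows:
    - {"travel":[0.5,-1.8,2.6],"dr":[0,0,0],"hand":-1}
    - {"travel":[1,-1.8,2.6],"dr":[0,0,0],"hand":-1}
    - {"travel":[1,-1.8,2.6],"dr":[0,0,0],"hand":-1}
    - {"travel":[1,-1.8,2.6],"dr":[0,0,0],"hand":-1}
    - {"travel":[0,0,0],"dr":[0.1,0,0],"hand":-1}
    - {"travel":[0,0,0],"dr":[0,0,0],"hand":-1}
    - {"travel":[0,0,0],"dr":[0,0,0],"hand":-1}

```text
t: 1.68
eef_pos: [511.1, 105.1, 158.4]
tool_rot: [[-0.001, 0.484, 0.875], [0.0, 0.875, -0.484], [-1.0, -0.0, -0.001]]
contact_force: [-0.1, 0.6, 0.7]
width: 0.4
```

Run:
```python
from h import *
M=model('wrist');p,d=cams.capture('wrist');np.savez('pics/w1',p=p,d=d,K=M[0],R=M[1],t=M[2])
q=p[:,:,::-1].copy()
P=(557,-7.4);yw=np.radians(16.2)
for x,y,z in [(-100,-150,60),(100,-150,60),(100,150,60),(-100,150,60),(0,60,60),(-30,-100,82)]:
    u=proj(M,con(P,yw,x,y,z));print((x,y),u.round());
    cv2.circle(q,tuple(int(a) for a in u),3,(0,0,255),1)
cv2.imwrite('pics/w1.png',q);print(r.get_obs()['qpos'],r.get_obs()['eef_pos'])
```

```text
(-100, -150) [ 42. 322.]
(100, -150) [185. 427.]
(100, 150) [378. 260.]
(-100, 150) [233. 115.]
(0, 60) [245. 254.]
(-30, -100) [113. 348.]
[ 1.04001288e+01  1.50417792e+01  9.96717942e+01  2.32693992e-02
  6.53018354e+01 -5.07045821e+01] [511.08947244 105.62924503 158.72887593]
```

View pics/w1.png

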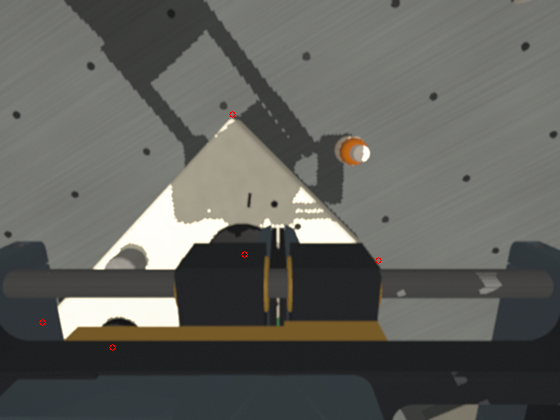

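>>> jog_arm:
  rows:
    - {"travel":[-2,-0.5,3],"dr":[0,0,0],"hand":-1}
    - {"travel":[-2,-0.5,3],"dr":[0,0,0],"hand":-1}
    - {"travel":[-2,-0.5,3],"dr":[0,0,0],"hand":-1}
    - {"travel":[0,-0.5,3],"dr":[0,0,0],"hand":-1}
    - {"travel":[0,0,0],"dr":[0,0,0],"hand":-1}
    - {"travel":[0,0,0],"dr":[0,0,0],"hand":-1}

```text
t: 2.23
eef_pos: [606.9, 29.9, 218.6]
tool_rot: [[-0.0, 0.484, 0.875], [0.0, 0.875, -0.484], [-1.0, 0.0, -0.0]]
contact_force: [-1.0, -0.1, -0.8]
width: 0.5
```

Run:
```python
from h import *
M=model('wrist');p,d=cams.capture('wrist');np.savez('pics/w2',p=p,d=d,K=M[0],R=M[1],t=M[2])
q=p[:,:,::-1].copy()
P=(557,-7.4);yw=np.radians(16.2)
for x,y,z in [(-100,-150,60),(100,-150,60),(100,150,60),(-100,150,60),(0,60,72),(-30,-100,82)]:
    u=proj(M,con(P,yw,x,y,z));print((x,y),u.round());
    cv2.circle(q,tuple(int(a) for a in u),2,(0,0,255),1)
cv2.imwrite('pics/w2.png',q);print(r.get_obs()['eef_pos'])
```

```text
(-100, -150) [ 77. 200.]
(100, -150) [207. 308.]
(100, 150) [388. 137.]
(-100, 150) [256. -10.]
(0, 60) [265. 131.]
(-30, -100) [144. 217.]
[605.86225609  30.44329514 218.39793744]
```

View pics/w2.png

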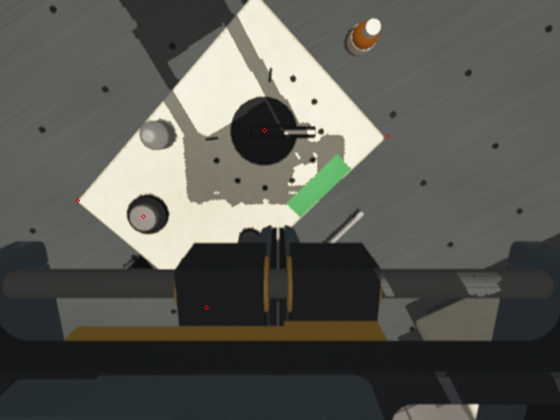

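The wrist view confirms the fit: dial at (265,131), shutter at (144,216). The pointer is on the third dot at (321,131), so it needs three clicks to reach the dot at (265,188). I'm going in beside the fin.

>>> jog_arm:
  rows:
    - {"travel":[0,0.5,-2.5],"dr":[0,0,0],"hand":-1}
    - {"travel":[1,0.5,-2.6],"dr":[0,0,0],"hand":-1}
    - {"travel":[2,0.5,-2.6],"dr":[0,0,0],"hand":-1}
    - {"travel":[2,0.6,-2.5],"dr":[0,0,0],"hand":-1}
    - {"travel":[2,0,0],"dr":[0,0,0],"hand":-1}
    - {"travel":[2,0,0],"dr":[0,0,0],"hand":-1}
    - {"travel":[2,0,0],"dr":[0,0,0],"hand":-1}
    - {"travel":[2,0,0],"dr":[0,0,0],"hand":-1}
    - {"travel":[0.6,0,0],"dr":[0,0,0],"hand":-1}
    - {"travel":[0,0,0],"dr":[0,0,0],"hand":-1}
    - {"travel":[0,0,0],"dr":[0,0,0],"hand":-1}

```text
t: 3.2
eef_pos: [527.3, 98.1, 83.3]
tool_rot: [[0.0, 0.484, 0.875], [0.0, 0.875, -0.484], [-1.0, 0.0, 0.0]]
contact_force: [0.4, -0.3, 0.1]
width: 0.3
```

>>> jog_arm:
  rows:
    - {"travel":[0,0,0.5],"dr":[0,0,0],"hand":-1}
    - {"travel":[0,0,0.5],"dr":[0,0,0],"hand":-1}
    - {"travel":[0,0,0.2],"dr":[0,0,0],"hand":-1}
    - {"travel":[0,0.2,0.37],"dr":[0.1,0,0],"hand":-1}
    - {"travel":[0,0.2,0.37],"dr":[0.1,0,0],"hand":-1}
    - {"travel":[0,0.2,0.37],"dr":[0.1,0,0],"hand":-1}
    - {"travel":[0,0,0],"dr":[0,0,0],"hand":-1}
    - {"travel":[0,0,0],"dr":[0,0,0],"hand":-1}

```text
t: 3.87
eef_pos: [551.1, 90.0, 83.1]
tool_rot: [[0.001, 0.721, 0.693], [0.0, 0.693, -0.721], [-1.0, 0.001, 0.0]]
contact_force: [0.4, 0.5, 0.5]
width: 0.5
```

```bash
cat >> h.py <<'E'
def rel():
    o=r.get_obs();v=np.array(o['eef_pos'])-[540.3,50.2,0];R=np.array(o['tool_rot'])
    print('t',o['t'],'r,d',(v@R).round(1)[1:],'yaw_y',np.degrees(np.arctan2(R[1,1],R[0,1])).round(1),'z',v[2].round(1),'F',np.round(o['contact_force'],1))
E
python3 - <<'E'
from h import *
rel()
M=model('top');p,d=cams.capture('top')
cv2.imwrite('pics/t2.png',cv2.resize(p[150:280,190:370,::-1],None,fx=4,fy=4,interpolation=3));rel()
E
```

```text
t 3.8667 r,d [ 35.4 -21.2] yaw_y 43.9 z 83.1 F [0.4 0.5 0.5]
t 3.9167 r,d [ 35.1 -21.5] yaw_y 43.9 z 83.0 F [ 0.2 -0.3  0.2]
```

View pics/t2.png

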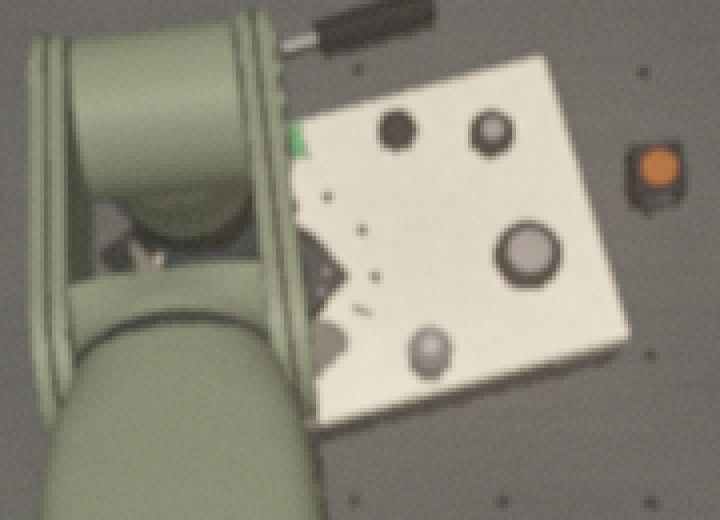

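The arm hides the dial, but the zero force is consistent with the fin having snapped to station 4. I'll continue and watch the force.

>>> jog_arm:
  rows:
    - {"travel":[0,0.2,0.37],"dr":[0.1,0,0],"hand":-1}
    - {"travel":[0,0.2,0.37],"dr":[0.1,0,0],"hand":-1}
    - {"travel":[0,0.2,0.37],"dr":[0.1,0,0],"hand":-1}
    - {"travel":[0,0,0],"dr":[0,0,0],"hand":-1}
    - {"travel":[0,0,0],"dr":[0,0,0],"hand":-1}

```text
t: 4.33
eef_pos: [562.0, 85.1, 82.8]
tool_rot: [[-0.0, 0.893, 0.451], [0.0, 0.451, -0.893], [-1.0, -0.0, -0.0]]
contact_force: [-0.6, -0.1, -0.0]
width: 0.6
```

```bash
python3 -c "
from h import *
rel()"
```

```text
t 4.3333 r,d [ 35.1 -21.4] yaw_y 26.8 z 82.8 F [-0.6 -0.1 -0. ]
```

>>> jog_arm:
  rows:
    - {"travel":[0,0.2,0.37],"dr":[0.1,0,0],"hand":-1}
    - {"travel":[0,0,0],"dr":[0,0,0],"hand":-1}
    - {"travel":[0,0,0],"dr":[0,0,0],"hand":-1}

```text
t: 4.58
eef_pos: [565.3, 82.8, 82.8]
tool_rot: [[-0.0, 0.933, 0.36], [0.0, 0.36, -0.933], [-1.0, -0.0, -0.0]]
contact_force: [-0.1, -0.3, 0.3]
width: 0.7
```

>>> jog_arm:
  rows:
    - {"travel":[0,0.2,0.37],"dr":[0.1,0,0],"hand":-1}
    - {"travel":[0,0,0],"dr":[0,0,0],"hand":-1}
    - {"travel":[0,0,0],"dr":[0,0,0],"hand":-1}

```text
t: 4.83
eef_pos: [568.5, 80.1, 82.8]
tool_rot: [[-0.0, 0.964, 0.265], [0.0, 0.265, -0.964], [-1.0, -0.0, -0.0]]
contact_force: [0.5, -0.1, 0.4]
width: 0.4
```

```bash
python3 -c "
from h import *
rel()"
```

```text
t 4.8333 r,d [ 35.1 -21.4] yaw_y 15.4 z 82.8 F [ 0.5 -0.1  0.4]
```

Run:
```python
from h import *
M=model('side');p,d=cams.capture('side')
u=proj(M,(540,50,72)).astype(int);print(u)
x0,y0=u[0]-45,u[1]-50
q=cv2.resize(p[y0:y0+100,x0:x0+130,::-1],None,fx=6,fy=6,interpolation=3)
for a in (31.2,1.2,-28.8):
    a=np.radians(a);w=proj(M,(540.3+52*np.cos(a),50.2+52*np.sin(a),100));cv2.circle(q,tuple(int(k) for k in (w-[x0,y0])*6),5,(0,0,255),1)
cv2.imwrite('pics/s2.png',q)
```

```text
[264 201]
```

View pics/s2.png

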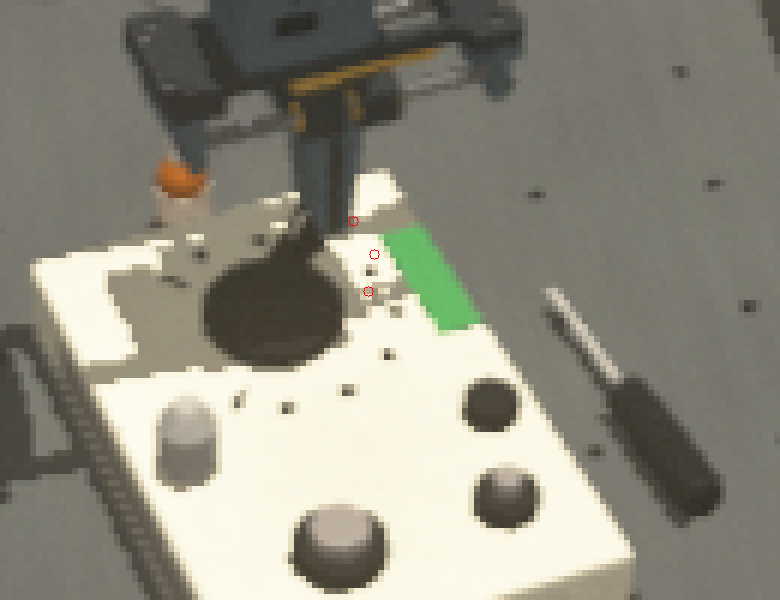

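Run:
```python
from h import *
M=model('side')
x0,y0=219,151
f=lambda X:((proj(M,X)-[x0,y0])*6).round().tolist()
print('tcp',f(r.get_obs()['eef_pos']))
for a in (91.2,61.2,31.2,1.2,-28.8):
    b=np.radians(a);print(a,f((540.3+52*np.cos(b),50.2+52*np.sin(b),100)),f((540.3+52*np.cos(b),50.2+52*np.sin(b),72)))
print(f((540.3,50.2,100)))
M=model('wrist');p,d=cams.capture('wrist');cv2.imwrite('pics/w3.png',p[:,:,::-1])
```

```text
tcp [321.0, 245.0]
91.2 [259.0, 195.0] [259.0, 236.0]
61.2 [311.0, 200.0] [311.0, 241.0]
31.2 [354.0, 221.0] [353.0, 263.0]
1.2 [375.0, 255.0] [374.0, 296.0]
-28.8 [368.0, 291.0] [368.0, 333.0]
[271.0, 263.0]
```

View pics/w3.png

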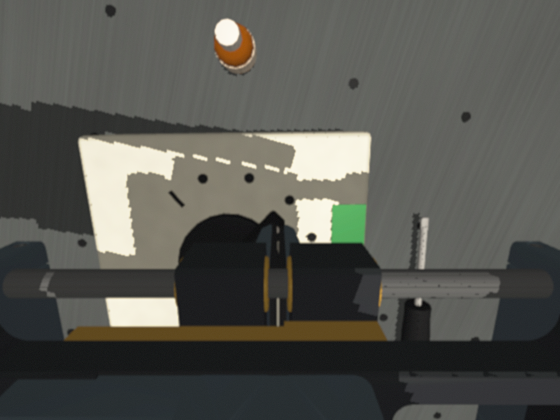

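Run:
```python
from h import *
rel()
M=model('wrist');p=cv2.imread('pics/w3.png')
x0,y0=200,165
f=lambda X:((proj(M,X)-[x0,y0])*5).round().tolist()
q=cv2.resize(p[y0:y0+85,x0:x0+140],None,fx=5,fy=5,interpolation=2)
q=cv2.convertScaleAbs(q,alpha=2.0,beta=20)
cv2.imwrite('pics/w3c.png',q)
print('tcp',f(r.get_obs()['eef_pos']))
for a in (91.2,76,61.2,46,31.2,1.2):
    b=np.radians(a);print(a,f((540.3+52*np.cos(b),50.2+52*np.sin(b),100)),'dot',f((540.3+62*np.cos(b),50.2+62*np.sin(b),60)))
print(f((540.3,50.2,100)))
```

```text
t 4.9333 r,d [ 35.  -21.5] yaw_y 15.3 z 82.7 F [-0.1  0.6  0.5]
tcp [391.0, 367.0]
91.2 [198.0, 183.0] dot [248.0, 49.0]
76 [309.0, 226.0] dot [358.0, 92.0]
61.2 [401.0, 291.0] dot [448.0, 159.0]
46 [472.0, 377.0] dot [518.0, 246.0]
31.2 [515.0, 473.0] dot [559.0, 343.0]
1.2 [513.0, 670.0] dot [557.0, 544.0]
[109.0, 579.0]
```

View pics/w3c.png

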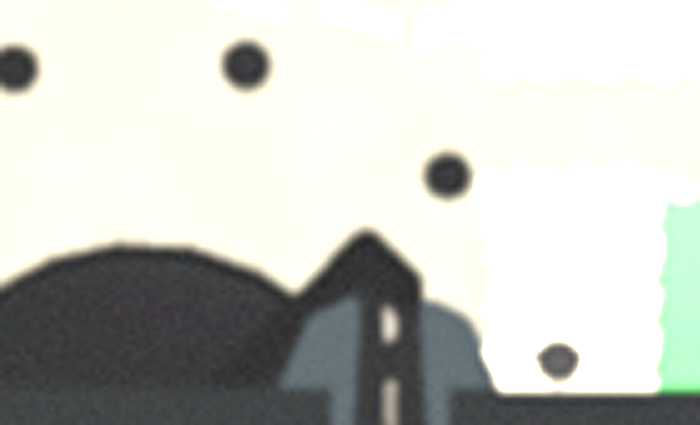

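The picture disagrees with the expected motion, because the fin still seems to point near station 3. I'll lift off and look from above.

>>> jog_arm:
  rows:
    - {"travel":[-1,0,0],"dr":[0,0,0],"hand":-1}
    - {"travel":[-2,0,0],"dr":[0,0,0],"hand":-1}
    - {"travel":[-3,0,0],"dr":[0,0,0],"hand":-1}
    - {"travel":[-3,0,2],"dr":[0,0,0],"hand":-1}
    - {"travel":[-3,0,3],"dr":[0,0,0],"hand":-1}
    - {"travel":[0,0,3],"dr":[0,0,0],"hand":-1}
    - {"travel":[0,0,0],"dr":[0,0,0],"hand":-1}
    - {"travel":[0,0,0],"dr":[0,0,0],"hand":-1}

```text
t: 5.6
eef_pos: [589.6, 2.3, 203.1]
tool_rot: [[0.001, 0.966, 0.26], [0.0, 0.26, -0.966], [-1.0, 0.001, -0.0]]
contact_force: [-0.9, 0.5, -0.0]
width: 0.4
```

Run:
```python
from h import *
rel()
M=model('wrist');p,d=cams.capture('wrist')
c=proj(M,(540.3,50.2,72));x0,y0=max(0,int(c[0])-75),max(0,int(c[1])-75)
q=cv2.resize(p[y0:y0+140,x0:x0+180,::-1],None,fx=4,fy=4,interpolation=2)
q=cv2.convertScaleAbs(q,alpha=1.5,beta=10)
for a in (61.2,31.2,1.2,-28.8):
    b=np.radians(a)
    for rr,z in((52,100),(62,60)):
        w=(proj(M,(540.3+rr*np.cos(b),50.2+rr*np.sin(b),z))-[x0,y0])*4;cv2.circle(q,tuple(int(k) for k in w),5,(0,0,255) if z==100 else (255,0,0),1)
cv2.imwrite('pics/w4.png',q);np.savez('pics/w4',p=p,d=d,K=M[0],R=M[1],t=M[2]);print(x0,y0)
```

```text
t 5.6 r,d [35.4 59. ] yaw_y 15.1 z 203.1 F [-0.9  0.5 -0. ]
168 64
```

View pics/w4.png

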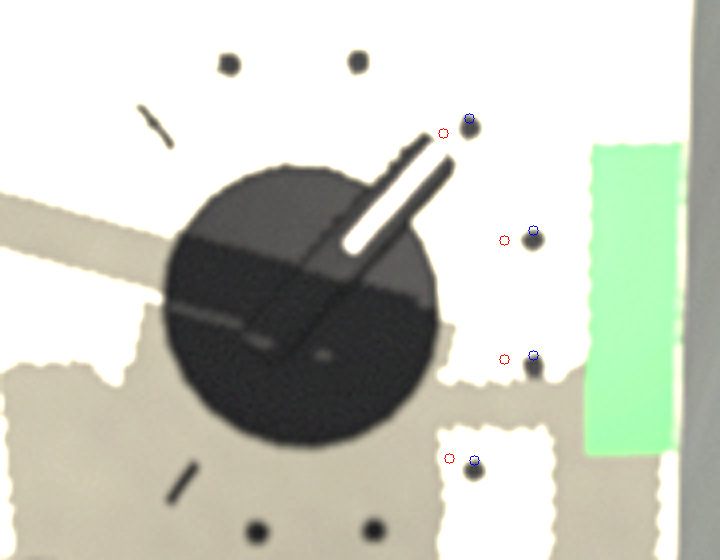

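Run:
```python
from h import *
f=np.load('pics/w4.npz');p,d,K,R,t=[f[k] for k in 'pdKRt']
def w(u,v):
    D=np.median(d[v-1:v+2,u-1:u+2]);return (R.T@(np.linalg.inv(K)@[u,v,1]*D-t)).round(1),D
for nm,u,v in [('line',168+100,64+49),('line_in',168+90,64+59),('dial',168+60,64+90),('top',168+125,64+15),('table',400,100)]: print(nm,w(u,v))
f=np.load('pics/w1.npz');p,d,K,R,t=[f[k] for k in 'pdKRt']
for v in range(222,246,3): print(v,[float(d[v,u].round()) for u in (264,268,274,279,284,290,296)],p[v,268],p[v,279])
```

```text
line (array([559.3,  80.3, 101.4]), np.float32(280.89243))
line_in (array([552.7,  69.5, 101.5]), np.float32(282.98608))
dial (array([528.8,  31.7,  73. ]), np.float32(318.2471))
top (array([573.8, 119.7,  61.3]), np.float32(311.0099))
table (array([704.7, 139.3,   1.7]), np.float32(372.6039))
222 [303.0, 302.0, 302.0, 302.0, 302.0, 303.0, 302.0] [255 255 252] [161 155 137]
225 [304.0, 178.0, 303.0, 303.0, 178.0, 303.0, 301.0] [235 229 199] [235 229 204]
228 [173.0, 173.0, 177.0, 177.0, 172.0, 172.0, 303.0] [46 54 58] [171 163 142]
231 [168.0, 169.0, 172.0, 172.0, 170.0, 167.0, 305.0] [51 59 64] [155 149 131]
234 [163.0, 163.0, 167.0, 167.0, 169.0, 162.0, 164.0] [51 59 63] [156 148 131]
237 [158.0, 159.0, 164.0, 163.0, 162.0, 158.0, 158.0] [51 59 63] [154 147 130]
240 [152.0, 154.0, 158.0, 158.0, 159.0, 155.0, 155.0] [51 59 62] [155 150 131]
243 [91.0, 151.0, 153.0, 154.0, 156.0, 92.0, 92.0] [52 60 64] [118 113  99]
```

Run:
```python
from h import *
o=r.get_obs();T=np.array(o['tool_rot']);e=np.array(o['eef_pos'])
K,R,t=model('side');p,d=cams.capture('side')
v,u=np.mgrid[:420,:560];X=np.linalg.inv(K)@np.stack([u.ravel(),v.ravel(),np.ones(u.size)])*d.ravel()
W=(R.T@(X-t[:,None])).T;L=(W-e)@T
s=(np.hypot(L[:,1],L[:,2])<30)&(L[:,0]>-100)&(L[:,0]<60)&(d.ravel()>0)
L=L[s];print(r.grasp_offset)
for a in range(-90,60,6):
    k=L[(L[:,0]>=a)&(L[:,0]<a+6)]
    if len(k):print(a,len(k),k.min(0).round(),k.max(0).round())
```

```text
18.8
-90 9 [-90. -11.  13.] [-84.  12.  18.]
-84 19 [-83. -14.   8.] [-79.  17.  19.]
-78 23 [-78. -13.  -2.] [-72.  13.  18.]
-72 25 [-72. -13. -16.] [-66.  13.  19.]
-66 20 [-66. -11. -12.] [-60.  13.  19.]
-60 17 [-60. -11. -15.] [-54.   9.  18.]
-54 23 [-54. -12. -11.] [-48.  11.  19.]
-48 18 [-48. -11. -17.] [-42.   8.  18.]
-42 19 [-42. -10. -17.] [-36.  12.  19.]
-36 19 [-36. -10. -18.] [-30.  11.  18.]
-30 16 [-30.  -8. -13.] [-26.   8.  20.]
-24 1 [-22.  -4.  15.] [-22.  -4.  15.]
```

Depth from both cameras shows the real fingertips end about 22 mm short of the reported TCP, so the sweep passed over the fin. I'll repeat it about 21 mm lower and watch the force.

>>> jog_arm:
  rows:
    - {"travel":[0,-0.9,-2.7],"dr":[0,0,0],"hand":-1}
    - {"travel":[0,-0.9,-2.7],"dr":[0,0,0],"hand":-1}
    - {"travel":[0,-0.9,-2.7],"dr":[0,0,0],"hand":-1}
    - {"travel":[0,-0.9,-2.8],"dr":[0,0,0],"hand":-1}
    - {"travel":[1,0,0],"dr":[-0.1,0,0],"hand":-1}
    - {"travel":[1,0,0],"dr":[-0.1,0,0],"hand":-1}
    - {"travel":[1,0,0],"dr":[-0.1,0,0],"hand":-1}
    - {"travel":[1,0,0],"dr":[-0.1,0,0],"hand":-1}
    - {"travel":[1,0,0],"dr":[-0.1,0,0],"hand":-1}
    - {"travel":[1,0,0],"dr":[-0.1,0,0],"hand":-1}
    - {"travel":[1,0,0],"dr":[-0.1,0,0],"hand":-1}
    - {"travel":[1,0,0],"dr":[-0.1,0,0],"hand":-1}

```text
t: 6.7
eef_pos: [525.2, 100.3, 121.2]
tool_rot: [[-0.002, 0.479, 0.878], [0.0, 0.878, -0.479], [-1.0, -0.001, -0.002]]
contact_force: [-0.3, 0.0, 0.6]
width: 0.3
```

>>> jog_arm:
  rows:
    - {"travel":[1.5,0,0],"dr":[0,0,0],"hand":-1}
    - {"travel":[1.5,0,0],"dr":[0,0,0],"hand":-1}
    - {"travel":[1,0,0],"dr":[0,0,0],"hand":-1}
    - {"travel":[0,0,0],"dr":[0,0,0],"hand":-1}
    - {"travel":[0,0,0],"dr":[0,0,0],"hand":-1}

```text
t: 7.12
eef_pos: [525.7, 99.7, 81.8]
tool_rot: [[-0.002, 0.484, 0.875], [-0.0, 0.875, -0.484], [-1.0, -0.001, -0.001]]
contact_force: [-0.1, -0.6, 0.3]
width: 0.6
```

```bash
python3 -c "
from h import *
rel()"
```

```text
t 7.1167 r,d [ 36.1 -36.9] yaw_y 61.0 z 81.8 F [-0.1 -0.6  0.3]
```

>>> jog_arm:
  rows:
    - {"travel":[0.6,0,0],"dr":[0,0,0],"hand":-1}
    - {"travel":[0.6,0,0],"dr":[0,0,0],"hand":-1}
    - {"travel":[0.6,0,0],"dr":[0,0,0],"hand":-1}
    - {"travel":[0,0,0],"dr":[0,0,0],"hand":-1}
    - {"travel":[0,0,0],"dr":[0,0,0],"hand":-1}

```text
t: 7.53
eef_pos: [526.0, 99.0, 63.9]
tool_rot: [[-0.001, 0.485, 0.874], [-0.0, 0.874, -0.485], [-1.0, -0.0, -0.001]]
contact_force: [0.2, -0.5, 0.4]
width: 0.8
```

>>> jog_arm:
  rows:
    - {"travel":[0,0,0.5],"dr":[0,0,0],"hand":-1}
    - {"travel":[0,0,0.5],"dr":[0,0,0],"hand":-1}
    - {"travel":[0,0,0.4],"dr":[0,0,0],"hand":-1}
    - {"travel":[0,0,0],"dr":[0,0,0],"hand":-1}
    - {"travel":[0,0,0],"dr":[0,0,0],"hand":-1}

```text
t: 7.95
eef_pos: [538.5, 92.6, 64.3]
tool_rot: [[-0.0, 0.486, 0.874], [0.001, 0.874, -0.486], [-1.0, 0.001, -0.001]]
contact_force: [-3.1, 2.8, 1.4]
width: 0.8
```

>>> jog_arm:
  rows:
    - {"travel":[0,0.2,0.37],"dr":[0.1,0,0],"hand":-1}
    - {"travel":[0,0,0],"dr":[0,0,0],"hand":-1}
    - {"travel":[0,0,0],"dr":[0,0,0],"hand":-1}

```text
t: 8.2
eef_pos: [542.5, 92.3, 64.2]
tool_rot: [[-0.0, 0.568, 0.823], [0.0, 0.823, -0.568], [-1.0, -0.0, -0.0]]
contact_force: [-1.8, 2.3, 0.6]
width: -0.2
```

```bash
python3 -c "
from h import *
rel()"
```

```text
t 8.2 r,d [ 35.9 -22.1] yaw_y 55.4 z 64.2 F [-1.8  2.3  0.6]
```

>>> jog_arm:
  rows:
    - {"travel":[0,0.2,0.37],"dr":[0.1,0,0],"hand":-1}
    - {"travel":[0,0.2,0.37],"dr":[0.1,0,0],"hand":-1}
    - {"travel":[0,0,0],"dr":[0,0,0],"hand":-1}
    - {"travel":[0,0,0],"dr":[0,0,0],"hand":-1}

```text
t: 8.53
eef_pos: [551.4, 90.5, 64.2]
tool_rot: [[0.001, 0.719, 0.695], [-0.001, 0.695, -0.719], [-1.0, 0.0, 0.001]]
contact_force: [-0.0, 0.3, 0.2]
width: 0.6
```

>>> jog_arm:
  rows:
    - {"travel":[0,0.2,0.37],"dr":[0.1,0,0],"hand":-1}
    - {"travel":[0,0.2,0.37],"dr":[0.1,0,0],"hand":-1}
    - {"travel":[0,0.2,0.37],"dr":[0.1,0,0],"hand":-1}
    - {"travel":[0,0,0],"dr":[0,0,0],"hand":-1}
    - {"travel":[0,0,0],"dr":[0,0,0],"hand":-1}

```text
t: 8.95
eef_pos: [562.2, 86.0, 64.2]
tool_rot: [[-0.0, 0.892, 0.451], [0.0, 0.451, -0.892], [-1.0, -0.0, -0.0]]
contact_force: [-0.8, 1.5, 1.0]
width: -0.0
```

```bash
python3 -c "
from h import *
rel()"
```

```text
t 8.95 r,d [ 35.7 -22.1] yaw_y 26.8 z 64.2 F [-0.8  1.5  1. ]
```

Click to station 4 confirmed, since the force dropped and has come back. Next is the click to station 5.

>>> jog_arm:
  rows:
    - {"travel":[0,0.2,0.37],"dr":[0.1,0,0],"hand":-1}
    - {"travel":[0,0.2,0.37],"dr":[0.1,0,0],"hand":-1}
    - {"travel":[0,0.05,0.07],"dr":[0.02,0,0],"hand":-1}
    - {"travel":[0,0,0],"dr":[0,0,0],"hand":-1}
    - {"travel":[0,0,0],"dr":[0,0,0],"hand":-1}

```text
t: 9.37
eef_pos: [569.8, 79.9, 64.2]
tool_rot: [[0.0, 0.97, 0.245], [-0.0, 0.245, -0.97], [-1.0, 0.0, 0.001]]
contact_force: [-0.4, -0.3, -0.1]
width: 0.6
```

>>> jog_arm:
  rows:
    - {"travel":[0,0.2,0.37],"dr":[0.1,0,0],"hand":-1}
    - {"travel":[0,0.2,0.37],"dr":[0.1,0,0],"hand":-1}
    - {"travel":[0,0.2,0.37],"dr":[0.1,0,0],"hand":-1}
    - {"travel":[0,0,0],"dr":[0,0,0],"hand":-1}
    - {"travel":[0,0,0],"dr":[0,0,0],"hand":-1}

```text
t: 9.78
eef_pos: [577.3, 70.5, 64.3]
tool_rot: [[0.0, 0.999, -0.052], [0.001, -0.052, -0.999], [-1.0, 0.0, -0.001]]
contact_force: [-0.4, 2.7, -0.4]
width: 0.5
```

```bash
python3 -c "
from h import *
rel()"
```

```text
t 9.7833 r,d [ 35.9 -22.2] yaw_y -3.0 z 64.3 F [-0.4  2.7 -0.4]
```

>>> jog_arm:
  rows:
    - {"travel":[0,0.2,0.37],"dr":[0.1,0,0],"hand":-1}
    - {"travel":[0,0.2,0.37],"dr":[0.1,0,0],"hand":-1}
    - {"travel":[0,0.05,0.07],"dr":[0.02,0,0],"hand":-1}
    - {"travel":[0,0,0],"dr":[0,0,0],"hand":-1}
    - {"travel":[0,0,0],"dr":[0,0,0],"hand":-1}

```text
t: 10.2
eef_pos: [580.7, 61.3, 64.2]
tool_rot: [[-0.0, 0.963, -0.269], [-0.001, -0.269, -0.963], [-1.0, -0.0, 0.001]]
contact_force: [-0.2, 0.2, -0.6]
width: 0.7
```

```bash
python3 -c "
from h import *
rel()"
```

```text
t 10.2 r,d [ 35.9 -21.5] yaw_y -15.6 z 64.2 F [-0.2  0.2 -0.6]
```

>>> jog_arm:
  rows:
    - {"travel":[0,0,-0.5],"dr":[0,0,0],"hand":-1}
    - {"travel":[0,0,-0.5],"dr":[0,0,0],"hand":-1}
    - {"travel":[-3,0,0],"dr":[0,0,0],"hand":-1}
    - {"travel":[-3,0,0],"dr":[0,0,0],"hand":-1}
    - {"travel":[-3,0,0],"dr":[0,0,0],"hand":-1}
    - {"travel":[-1,0.3,2.5],"dr":[0,0,0],"hand":-1}
    - {"travel":[0,0.4,3.2],"dr":[0,0,0],"hand":-1}
    - {"travel":[0,0.4,3.2],"dr":[0,0,0],"hand":-1}
    - {"travel":[0,0.4,3.2],"dr":[0,0,0],"hand":-1}
    - {"travel":[0,0.4,3.2],"dr":[0,0,0],"hand":-1}
    - {"travel":[0,0.4,3],"dr":[0,0,0],"hand":-1}
    - {"travel":[0,0,0],"dr":[0,0,0],"hand":-1}

```text
t: 11.2
eef_pos: [555.3, -115.5, 164.3]
tool_rot: [[-0.0, 0.961, -0.275], [-0.003, -0.275, -0.961], [-1.0, 0.001, 0.003]]
contact_force: [0.2, -0.0, 0.2]
width: 0.5
```

>>> jog_arm:
  rows:
    - {"travel":[0,0,0],"dr":[0,0,0],"hand":-1}
    - {"travel":[0,0,0],"dr":[0,0,0],"hand":-1}

```text
t: 11.37
eef_pos: [556.0, -110.5, 164.2]
tool_rot: [[0.0, 0.962, -0.272], [0.001, -0.272, -0.962], [-1.0, -0.0, -0.001]]
contact_force: [0.1, 0.3, 0.7]
width: 0.9
```

Run:
```python
from h import *
o=r.get_obs();e=np.array(o['eef_pos']);P=(557,-7.4);yw=np.radians(16.2)
print(e,'to shutter (tool,mm)',((con(P,yw,-30,-100,82)-e)@np.array(o['tool_rot'])).round(1))
M=model('wrist');p,d=cams.capture('wrist')
q=p[:,:,::-1].copy()
for x,y,z in [(-30,-100,82),(55,-100,82),(0,60,72),(-100,-150,60),(100,-150,60)]:
    u=proj(M,con(P,yw,x,y,z));print((x,y),u.round());cv2.circle(q,tuple(int(a) for a in u),2,(0,0,255),1)
cv2.imwrite('pics/w5.png',q)
```

```text
[ 556.04449818 -110.51734439  164.17646197] to shutter (tool,mm) [82.2  0.4  1.3]
(-30, -100) [278. 209.]
(55, -100) [360. 159.]
(0, 60) [205.  27.]
(-100, -150) [246. 277.]
(100, -150) [420. 176.]
```

View pics/w5.png

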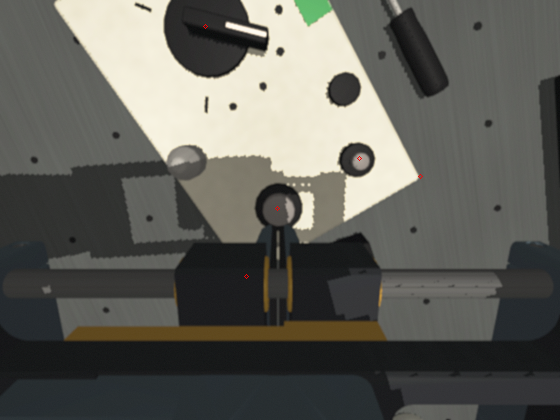

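The pointer's direction matches the sixth dot at (280,51), with only dots (263,86) and (233,106) beyond it. The tool is over the shutter at (278,209), so I'm pressing now.

>>> jog_arm:
  rows:
    - {"travel":[2,0.04,0.1],"dr":[0,0,0],"hand":-1}
    - {"travel":[3,0,0],"dr":[0,0,0],"hand":-1}
    - {"travel":[3,0,0],"dr":[0,0,0],"hand":-1}
    - {"travel":[1,0,0],"dr":[0,0,0],"hand":-1}
    - {"travel":[0.4,0,0],"dr":[0,0,0],"hand":-1}
    - {"travel":[0,0,0],"dr":[0,0,0],"hand":-1}
    - {"travel":[0,0,0],"dr":[0,0,0],"hand":-1}

```text
t: 12.0
eef_pos: [557.3, -112.0, 71.5]
tool_rot: [[0.002, 0.962, -0.272], [-0.0, -0.272, -0.962], [-1.0, 0.002, -0.0]]
contact_force: [-0.5, -0.1, 0.6]
width: 0.6
```

>>> jog_arm:
  rows:
    - {"travel":[0.3,0,0],"dr":[0,0,0],"hand":-1}
    - {"travel":[0.3,0,0],"dr":[0,0,0],"hand":-1}
    - {"travel":[0,0,0],"dr":[0,0,0],"hand":-1}
    - {"travel":[0,0,0],"dr":[0,0,0],"hand":-1}

```text
t: 12.33
eef_pos: [556.1, -112.3, 64.6]
tool_rot: [[0.001, 0.962, -0.273], [-0.0, -0.273, -0.962], [-1.0, 0.001, -0.0]]
contact_force: [-0.5, 0.0, -1.2]
width: 0.8
```

>>> jog_arm:
  rows:
    - {"travel":[0.2,0,0],"dr":[0,0,0],"hand":-1}
    - {"travel":[0.2,0,0],"dr":[0,0,0],"hand":-1}
    - {"travel":[0,0,0],"dr":[0,0,0],"hand":-1}
    - {"travel":[0,0,0],"dr":[0,0,0],"hand":-1}

```text
t: 12.67
eef_pos: [556.3, -112.4, 60.5]
tool_rot: [[0.001, 0.962, -0.273], [-0.0, -0.273, -0.962], [-1.0, 0.001, -0.0]]
contact_force: [0.3, -0.8, 1.6]
width: 0.9
```

>>> jog_arm:
  rows:
    - {"travel":[0.2,0,0],"dr":[0,0,0],"hand":-1}
    - {"travel":[0.1,0,0],"dr":[0,0,0],"hand":-1}
    - {"travel":[0,0,0],"dr":[0,0,0],"hand":-1}
    - {"travel":[0,0,0],"dr":[0,0,0],"hand":-1}

```text
t: 13.0
eef_pos: [556.3, -112.4, 57.5]
tool_rot: [[0.001, 0.962, -0.273], [-0.0, -0.273, -0.962], [-1.0, 0.001, -0.0]]
contact_force: [0.1, 0.3, 3.0]
width: 0.5
```

Contact is made and the force is climbing. I'll keep going in 1 to 2 mm steps.

>>> jog_arm:
  rows:
    - {"travel":[0.2,0,0],"dr":[0,0,0],"hand":-1}
    - {"travel":[0,0,0],"dr":[0,0,0],"hand":-1}
    - {"travel":[0,0,0],"dr":[0,0,0],"hand":-1}
    - {"travel":[0,0,0],"dr":[0,0,0],"hand":-1}

```text
t: 13.33
eef_pos: [556.4, -112.4, 56.0]
tool_rot: [[0.001, 0.962, -0.272], [-0.0, -0.272, -0.962], [-1.0, 0.001, -0.0]]
contact_force: [-0.4, -1.8, 7.3]
width: 0.5
```

>>> jog_arm:
  rows:
    - {"travel":[0.1,0,0],"dr":[0,0,0],"hand":-1}
    - {"travel":[0,0,0],"dr":[0,0,0],"hand":-1}
    - {"travel":[0,0,0],"dr":[0,0,0],"hand":-1}

```text
t: 13.58
eef_pos: [556.4, -112.4, 55.9]
tool_rot: [[0.002, 0.962, -0.272], [-0.0, -0.272, -0.962], [-1.0, 0.002, -0.0]]
contact_force: [-3.3, 0.1, 13.3]
width: 0.2
```

The cap has bottomed out: position stopped at 55.9 mm with 13 N. Now I'll release it and move clear.

>>> jog_arm:
  rows:
    - {"travel":[-0.5,0,0],"dr":[0,0,0],"hand":-1}
    - {"travel":[-1,0,0],"dr":[0,0,0],"hand":-1}
    - {"travel":[-3,0,0],"dr":[0,0,0],"hand":-1}
    - {"travel":[-3,0,0],"dr":[0,0,0],"hand":-1}
    - {"travel":[-3,0,0],"dr":[0,0,0],"hand":-1}
    - {"travel":[-2,0,0.5],"dr":[0,0,0],"hand":-1}
    - {"travel":[0,0,1],"dr":[0,0,0],"hand":-1}
    - {"travel":[0,0,1],"dr":[0,0,0],"hand":-1}
    - {"travel":[0,0,0],"dr":[0,0,0],"hand":-1}
    - {"travel":[0,0,0],"dr":[0,0,0],"hand":-1}
    - {"travel":[0,0,0],"dr":[0,0,0],"hand":-1}

```text
t: 14.5
eef_pos: [548.2, -136.1, 177.5]
tool_rot: [[-0.003, 0.962, -0.273], [0.001, -0.273, -0.962], [-1.0, -0.003, -0.0]]
contact_force: [0.6, -0.2, 0.3]
width: 0.0
```

Run:
```python
from h import *
o=r.get_obs();print(o['t'],o['eef_pos'],o['contact_force']);P=(557,-7.4);yw=np.radians(16.2)
M=model('wrist');p,d=cams.capture('wrist');K,R,t=M
q=p[:,:,::-1].copy()
def w(u,v):
    D=np.median(d[v-1:v+2,u-1:u+2]);return (R.T@(np.linalg.inv(K)@[u,v,1]*D-t)).round(1)
for x,y,z in [(-30,-100,82),(55,-100,82),(0,60,72),(-100,-150,60),(100,-150,60)]:
    u=proj(M,con(P,yw,x,y,z)).astype(int);print((x,y),u,w(*u));cv2.circle(q,tuple(int(a) for a in u),2,(0,0,255),1)
cv2.imwrite('pics/w6.png',q)
```

```text
14.5 [ 548.16662417 -136.08088993  177.5390423 ] [ 0.56415443 -0.17567896  0.28084418]
(-30, -100) [278 177] [ 555.6 -111.2   83.2]
(55, -100) [359 127] [637.3 -87.7  83.2]
(0, 60) [208  -3] [562.6 -45.9 312.3]
(-100, -150) [247 248] [550.3 -98.2 286.8]
(100, -150) [418 146] [ 718.7 -132.8    0.9]
```

View pics/w6.png

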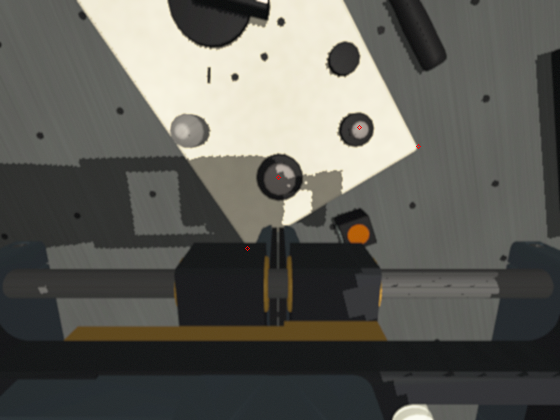

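The shutter cap at (278,177) is back up. The pointer is still on station 6 and the console hasn't moved.

```bash
python3 -c "
from plant import finish_job
print(finish_job())"
```

```text
the job is handed in; nothing more can be done
None
```

The filter selector now rests in station 6, and the larger button was then pressed fully down and let go. The job is handed in; it gave no verdict.

**Selector:** I pushed the pointer with the closed fingertips from station 3, one click at a time. I saw it in the sixth station before pressing, and it looked unchanged in the last view. In that view the tip of the pointer was partly out of the picture.

**Larger button:** It stopped at the bottom with about 13 N on it and came back up. Its top then read 83.2 mm against 82 mm nominal, the same offset I measured on the untouched smaller button.

**What went wrong:** The first sweep missed. It passed over the pointer because the real fingertips end about 22 mm short of the reported TCP, which both depth cameras showed. It touched nothing, and I repeated it about 20 mm lower. I did not find out why the TCP is off.

**Last checks:** The force on the tool was about zero with the arm clear, at about 14.5 s. The console corner in view was where it was first measured. The objective, lens cap, hex driver and filter cube looked undisturbed. The oil bottle, slide box and dish stack were not fully in that last picture, but the arm never worked near the slide box or the dishes.

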